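# Put the trowel away in the drop-front locker

## Task

Pull the slanted front flap of the wooden tool locker all the way down, lay the hand trowel flat inside on the locker's floor (set it down, do not drop it), then push the flap back up until it is fully shut. Leave the plant pot, the spray bottle and the seed tray where they stand.

Things in the scene. Friction and masses are not known exactly. Their poses are not given: they have to be found in the camera images.
- locker: Fixed wooden tool locker, 200 deep (x), 320 wide (y), 196 mm tall. Origin: centre of its underside, z up; front faces its -x (sideways, to the robot's right). Front slanted: side walls (12 mm) rise from x -100, z 50 mm leaning back 40 deg from vertical to a narrow roof at x +24 to +100 mm, underside z 184 mm.
- locker_floor (a point): Point on the locker's inner floor, at locker x -45, y 0, z 50 mm; axes as the locker's. The level floor spans locker x -100 to +88 and y -148 to +148 mm. With the flap down it is open from above from locker x -100 to +24 mm; behind that it is under the roof.
- flap (a joint): Angle (rad) of the front flap: board 320 wide, 190 long, 14 mm thick, 0.45 kg, hinged along its bottom edge. 0 shut, leaning back 40 deg from vertical; grows as pulled forward and down; 0.70 upright; 2.27 fully down at a stop, level, inner face flush with the locker's floor. May start up to 0.2 ajar. Stiff hinge (0.7 N m): stays where left, moves with up to 6 N at the bar.
- flap_hinge (a point): Centre of the flap's hinge line, at the front edge of the locker's floor: locker x -100, y 0, z 50 mm. The hinge axis runs along the locker's y.
- flap_bar (a point): Middle of the flap's handle: round steel bar, 12 thick, 130 mm long, parallel to the hinge, on end posts beyond the flap's free edge, 39 mm clear of it; can be pinched from above at any flap angle. 235 mm from the hinge along the board, 7 mm to the outer side of its inner face. Flap 0: locker x +46, z 234 mm; flap 2.27: x -335, z 43 mm.
- trowel: Loose hand trowel, 231 mm long, about 160 g. Origin on its underside; x along it to the blade tip, z up. Round wooden handle 26 mm thick, x -125 to -5 mm, axis 13 mm above the underside; thin shank; steel blade x 20 to 106 mm, up to 55 mm wide, sides turned up to about 12 mm. Mid-length is at x -9.5 mm.
- trowel_grip (a point): Point on the axis of the trowel's handle at x = -30 mm, 13 mm above its underside, near the centre of mass; its axes are the trowel's.
- trowel_butt (a point): Centre of the handle's rear end, x = -125 mm, 13 mm above the underside.
- trowel_tip (a point): Tip of the blade, x = 106 mm, 2 mm above the underside.
- pot: Bystander: white ceramic plant pot, loose, 110 mm across its thick rim, 100 mm tall, open at the top; origin at the centre of its underside. Leave alone.
- bottle: Bystander: empty green spray bottle with a white trigger head, loose, 72 mm across, 216 mm tall; origin at the centre of its underside. Leave alone.
- tray: Bystander: black plastic seed tray with six cells, loose, 110 x 170 x 50 mm; origin at the centre of its underside. Leave alone.

How it is judged:
On the way, in this order (a step that is already met when the one before it is completed fails the run):
1. the flap is pulled all the way down (beyond 2.15 rad) (value of joint flap above 2.15 rad), for 0.2 s.
2. with the flap still down, the trowel lies flat on the locker's floor, whole length inside, let go and at rest (x of trowel_butt in the frame of locker between -0.1 and 0.09 m and y of trowel_butt in the frame of locker between -0.15 and 0.15 m and z of trowel_butt in the frame of locker between 0.045 and 0.085 m and x of trowel_tip in the frame of locker between -0.1 and 0.09 m and y of trowel_tip in the frame of locker between -0.15 and 0.15 m and z of trowel_tip in the frame of locker between 0.045 and 0.085 m and contact force between trowel and the fingers below 0.2 N and linear speed of trowel below 0.02 m/s and value of joint flap above 1.2 rad and angle between trowel's own z axis and vertical below 0.3 rad), for 0.2 s.
At the end, for the whole second after the job is handed in: The flap is shut to within 0.05 rad, and the trowel lies flat (tilted less than 0.3 rad) and at rest on the locker's floor with both its ends within the locker, touched by no finger (value of joint flap below 0.05 rad and angle between trowel's own z axis and vertical below 0.3 rad and x of trowel_butt in the frame of locker between -0.1 and 0.09 m and y of trowel_butt in the frame of locker between -0.15 and 0.15 m and z of trowel_butt in the frame of locker between 0.045 and 0.085 m and x of trowel_tip in the frame of locker between -0.1 and 0.09 m and y of trowel_tip in the frame of locker between -0.15 and 0.15 m and z of trowel_tip in the frame of locker between 0.045 and 0.085 m and contact force between trowel and the fingers below 0.2 N and linear speed of trowel below 0.02 m/s).
It fails at once if the plant pot is shifted by more than 30 mm or tipped (distance of pot from where it was at the start of the episode above 0.03 m or angle between pot's own z axis and vertical above 0.3 rad).
It fails at once if the spray bottle is shifted by more than 30 mm or tipped (distance of bottle from where it was at the start of the episode above 0.03 m or angle between bottle's own z axis and vertical above 0.3 rad).
It fails at once if the seed tray is shifted by more than 30 mm or tipped (distance of tray from where it was at the start of the episode above 0.03 m or angle between tray's own z axis and vertical above 0.3 rad).
It fails at once if the trowel is dropped or thrown (faster than 0.9 m/s while no finger touches it) (contact force between trowel and the fingers below 0.1 N and linear speed of trowel above 0.9 m/s).
It also fails if it takes over 72 s, if anything falls off the work surface, if the arm or the gripper's body presses on something with over 40 N, if the wrist force passes 120 N, or if a joint passes its speed limit or range.

## Robot

A 7-joint arm with a two-finger parallel gripper is mounted at the origin on the work surface. World frame = base frame: x ahead of the robot, y to its left, z up, the work surface at z = 0. Lengths are in m, angles in rad, forces in N, time in s.
With the tool pointing down it reaches from about 0.4 to 0.85 m from the base axis. Payload 10.4 kg.
Tool frame: the origin (TCP) lies between the finger pads; the fingertips stand 19 mm ahead of it and the grasp point (between the pads) is the TCP; z points along the fingers, y is the direction in which the jaws open and shut (so a half turn about z gives the same grasp; the last joint's range is limited). The gripper opens to 85 mm and grips with 20 to 120 N. Pads are 22 mm wide; open, the fingers measure 114 mm over their backs; the gripper's body (76 mm by 85 mm) begins 54 mm behind the grasp point. The pads swing forward as they close: fully open they stand 13 mm farther back than shut.
Start: joints at [1.259, 0.332, -0.065, 1.46, 0.022, 1.35, -0.088], TCP at [0.178, -0.599, 0.25] pointing down, gripper open.
Joint ranges: [-2.6, 2.6], [-0.5, 2.12], [-1.47, 1.34], [0.16, 2.42], [-1.27, 4.41], [0.06, 2.06], [-2.6, 2.6]. Speed limits (rad/s): [2.22, 2.22, 2.79, 2.79, 3.14, 3.14, 3.14].

## Interface

Orientations are given as a unit quaternion [x, y, z, w].
In Python, from workcell import manip gives the robot as it stands.
- The arm moves only by the shell command python3 -m jog 'ROWS' [FORCE]. ROWS is JSON, a list of rows, each an object with "offset": the shift along the tool's x, y, z as a fraction of full scale, a list of three; "rotation": the turn, a rotation vector about the tool's x, y, z as a fraction of full scale, a list of three; "fingers": the opening, from -1 (shut) to 1 (fully open), so that 0 is half open. A call has 1 to 8 rows; each row shifts and turns the commanded pose from where the row before left it, along the tool's axes as they then stand; what a row does not reach is not made up. Full scale, the value 1, is 0.15 m for a shift and 2 rad for a turn. A row lasts 1/8 s, in which the tool goes at most 62.5 mm and 10.7 degrees, less where a joint would pass 70% of its speed; a pose out of reach is approached as far as the arm can. A call with a number of a shift or a turn outside -1 to 1 is refused whole. A call with a gripper value outside its range is refused whole. The fingers move at their own pace and stop on an object; FORCE is the grip in N (left out, the last holds). Time passes only in rows, so rows that do not move let the fingers close. It gives the time, the measured TCP pose, the force and the opening at its end, in the units of the state.
- manip.get_obs(): the state, without advancing time (a new reading comes with each control period).
- manip.camera(name): name is "scene" or "side" or "wrist"; returns the picture (384x512x3 uint8, red, green, blue); there is no depth.
- manip.camera_info(name): a dict with "mtx" (3x3 intrinsics, pixels), "xyz" and "rotation" of the camera in the world. Camera axes: x right, y down, z forward; pixel columns grow to the right and rows downward; lengths in m; the calibration is good to about 2 mm. A picture is of the moment at which its call begins: read the wrist's pose just before it. camera_info takes no time and is no camera call; for the wrist camera it gives the pose at the moment of the call.
- manip.hand_in(): hands the job in, once; it reports no verdict.
Trained networks look in the newest picture that a camera, given by its name, has taken for a name from the list of things; names that differ only in an ending like _2 or _b are one class to them, and where a whole thing is asked for, a point or a joint stands for the part that bears it (a point fixed in the world has none). Each returns a list of dicts, best first, with "conf" (0 to 1); they miss things now and then, are a little off and sometimes report something else, mostly with a low value. They report only what shows in the picture. A call takes as long as a camera call.
- manip.recognise(camera, query): "bbox" ([left, top, right, bottom] in pixels, round what is visible of it).
The state is a dict: "clock": time; "joint_pos": joint angles; "joint_velocities": joint speeds; "tau": joint torques, N m; "position": TCP position; "ee_rot": TCP orientation; "ft_force": force on the tool from outside, world axes, zero at the start; "torque": the same for the moment, N m; "grip_width": opening from 0.0 (shut) to 1.0 (fully open).
Only numpy, scipy, OpenCV 4.12 (cv2) and the standard library are available. Lean on these libraries where they do the work, as an engineer would, in place of code of your own. Each camera call takes 0.05 s, during which the arm holds its last target. There are 200 camera calls.

## Working session

There is one attempt and no reset: what is moved stays moved. The work goes in short steps, Python scripts to look and compute and a shell command to move; the robot and the scene stay as the last step left them, time stands still between calls to the robot, and variables do not carry over. Pictures are saved under pics/ and viewed, about 8 in all and at most 12, crops included, and the job is handed in when it is done.

```bash
mkdir -p pics; cat > h.py <<'E'
from workcell import manip
import numpy as np, cv2
from scipy.spatial.transform import Rotation as R
def snap(c,fn=None):
    im=manip.camera(c)
    if fn: cv2.imwrite('pics/'+fn,im[:,:,::-1])
    return im
def cam(c):
    i=manip.camera_info(c); r=np.array(i['rotation'],float)
    if r.shape!=(3,3): r=R.from_quat(r).as_matrix()
    return np.array(i['mtx']),np.array(i['xyz']),r
def ray(c,u,v):
    K,p,r=cam(c); d=r@np.linalg.inv(K)@[u,v,1]; return p,d/np.linalg.norm(d)
def plane(c,u,v,z):
    p,d=ray(c,u,v); return p+d*(z-p[2])/d[2]
def proj(c,X):
    K,p,r=cam(c); q=K@(r.T@(np.array(X)-p)); return q[:2]/q[2]
E
python3 - <<'E'
from h import *
a=snap('scene');b=snap('side')
cv2.imwrite('pics/s.png',a[:,:,::-1]);cv2.imwrite('pics/d.png',b[:,:,::-1])
for c in('scene','side'):
    print(c,manip.camera_info(c))
    for n in('locker','flap_bar','trowel','pot','bottle','tray'):
        print(n,[( [round(x) for x in q['bbox']],round(q['conf'],2)) for q in manip.recognise(c,n)[:2]])
o=manip.get_obs();print(o)
E
```

```text
scene {'mtx': array([[488.66031108,   0.        , 259.12979075],
       [  0.        , 488.66031108, 184.21379531],
       [  0.        ,   0.        ,   1.        ]]), 'xyz': array([1.44152669, 0.79164828, 1.43773292]), 'rotation': array([ 0.41477567,  0.83410064, -0.32985504, -0.15307816])}
locker [([257, 177, 357, 277], 0.89)]
flap_bar [([256, 174, 342, 240], 0.66)]
trowel [([150, 146, 203, 167], 0.71), ([260, 176, 343, 239], 0.36)]
pot [([204, 107, 236, 140], 0.74)]
bottle [([346, 246, 385, 299], 0.69)]
tray [([131, 197, 186, 238], 0.77)]
side {'mtx': array([[430.96803024,   0.        , 248.59046805],
       [  0.        , 430.96803024, 193.77525681],
       [  0.        ,   0.        ,   1.        ]]), 'xyz': array([ 0.46893983, -0.89141663,  0.98418772]), 'rotation': array([ 0.90875505, -0.02416436,  0.0022825 , -0.4166235 ])}
locker [([194, 123, 296, 213], 0.74)]
flap_bar [([325, 265, 394, 334], 0.63), ([197, 127, 300, 202], 0.56)]
trowel [([206, 363, 295, 384], 0.55)]
pot [([127, 317, 174, 373], 0.74), ([197, 126, 298, 206], 0.57)]
bottle [([253, 96, 278, 127], 0.86)]
tray [([325, 265, 394, 335], 0.86)]
{'clock': 0.7, 'joint_pos': array([ 1.25940718,  0.33217986, -0.06469504,  1.46011698,  0.02162801,
        1.34990112, -0.08848146]), 'joint_velocities': array([ 0.00027877,  0.00050346, -0.00184918,  0.00066861,  0.00027661,
        0.00125999, -0.00159481]), 'tau': array([ 2.08268807e-04, -6.25103831e+01,  4.90419217e-02, -3.91780686e+01,
        1.65348966e-02,  1.55652793e-03, -1.01999399e-05]), 'position': array([ 0.17800379, -0.59912891,  0.25034199]), 'ee_rot': array([9.89591506e-01, 1.43905003e-01, 1.27571814e-06, 4.57656127e-05]), 'ft_force': array([-0.20116944,  0.50707474, -0.05107114]), 'torque': array([ 0.04952927, -0.01945984, -0.00053418]), 'grip_width': 1.005152711027379}
```

View pics/s.png

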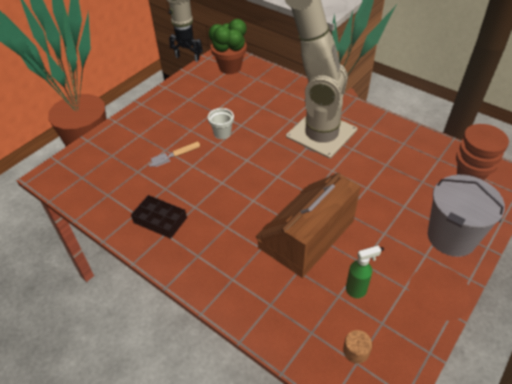

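View pics/d.png

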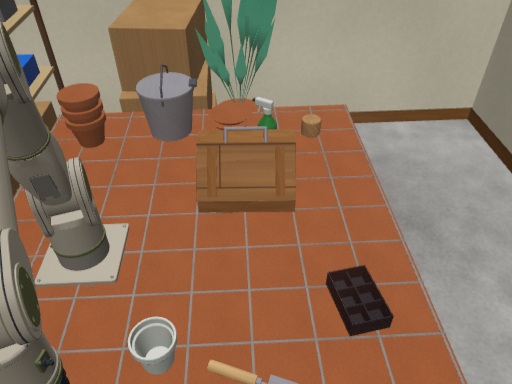

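The scene shows the locker (front facing the robot's right, -y) around scene px (310,225), the trowel at (175,155), and the pot and tray on either side of the trowel. The side view shows the locker front at (245,170) and the bar at (245,130). I'll zoom in on both.

```bash
python3 - <<'E'
from h import *
a=cv2.imread('pics/s.png');b=cv2.imread('pics/d.png')
f=lambda im,x,y,w,h,s:cv2.resize(im[y:y+h,x:x+w],None,fx=s,fy=s,interpolation=cv2.INTER_CUBIC)
p=f(b,185,115,125,105,3.2);q=f(a,250,170,125,105,3.2);r=f(a,140,130,80,50,5)
H=np.zeros((600,800,3),np.uint8);H[:336,:400]=p;H[:336,400:]=q;H[340:590,:400]=r
cv2.imwrite('pics/c.png',H)
for n,c,pts,z in[('lockfrontbase','side',[(198,211),(296,211)],0),('trowel butt/tip','scene',[(199,146),(151,163)],.01),('tray','side',[(360,300)],.03),('pot','scene',[(221,133)],0.0),('bottle','scene',[(357,290)],0.02)]:
    print(n,[plane(c,*u,z).round(3) for u in pts])
E
```

```text
lockfrontbase [array([0.332, 0.173, 0.   ]), array([0.659, 0.152, 0.   ])]
trowel butt/tip [array([ 0.392, -0.373,  0.01 ]), array([ 0.588, -0.465,  0.01 ])]
tray [array([ 0.777, -0.23 ,  0.03 ])]
pot [array([ 0.263, -0.36 ,  0.   ])]
bottle [array([0.604, 0.52 , 0.02 ])]
```

View pics/c.png

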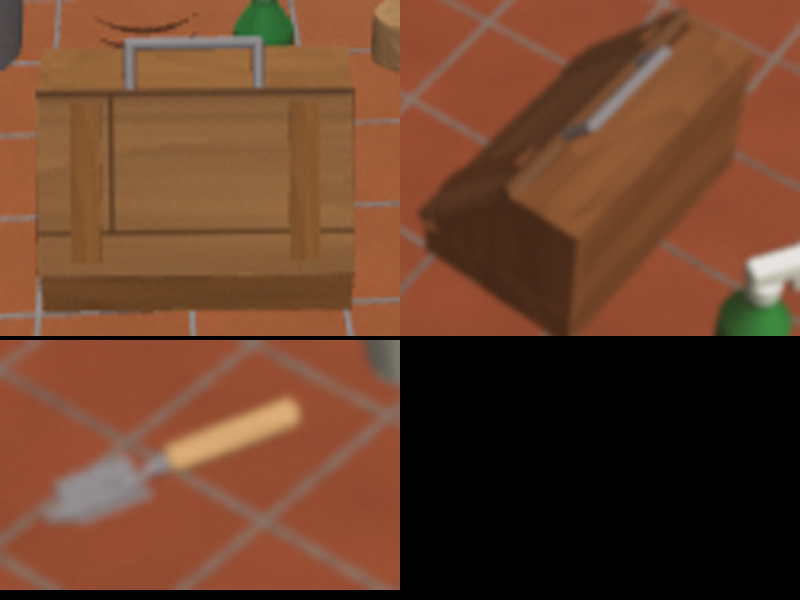

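```bash
python3 - <<'E'
from h import *
from scipy.optimize import least_squares
# locker frame: x->+y world; locker y -> -x world at yaw 90
def bar(f,y):
    t=np.radians(40)-f; # lean back
    return [-.1+.235*np.sin(t)-.007*np.cos(t), y, .05+.235*np.cos(t)+.007*np.sin(t)]
print(bar(0,0),bar(2.27,0))
S=lambda x,y:(185+x/3.2,115+y/3.2); T=lambda x,y:(250+(x-400)/3.2,170+y/3.2)
obs=[('side',S(37,305),(-.1,.16,0)),('side',S(353,305),(-.1,-.16,0)),
('scene',T(578,240),(.1,-.16,.196)),('scene',T(752,52),(.1,.16,.196)),('scene',T(510,190),(.024,-.16,.196)),
('side',S(128,43),.059),('side',S(260,42),-.059),('scene',T(668,52),.06),('scene',T(590,128),-.06)]
def W(p,L): 
    x,y,th,f=p
    return R.from_euler('z',th).apply(L)+[x,y,0]
def res(p): return np.concatenate([proj(c,W(p,L if isinstance(L,tuple) else bar(p[3],L)))-uv for c,uv,L in obs])
s=least_squares(res,[.49,.26,1.55,.1],loss='soft_l1');print(s.x.round(4),s.fun.reshape(-1,2).round(1).tolist())
p=s.x
for f in(p[3],.4,.7,1.1,1.5,1.9,2.27):print(f,W(p,bar(f,0)).round(3))
print('yaw',np.degrees(p[2]),'floor',W(p,(-.045,0,.05)),'hinge',W(p,(-.1,0,.05)))
E
```

```text
[np.float64(0.04569277717450386), 0, np.float64(0.2345199574007656)] [np.float64(-0.3349923611724295), 0, np.float64(0.04274809055445094)]
[0.5001 0.256  1.5071 0.0094] [[1.9, 1.9], [-0.9, 2.0], [-0.8, -0.3], [1.9, 0.1], [1.3, 2.6], [2.6, 0.0], [-2.1, 0.2], [-1.2, 1.0], [1.2, -1.5]]
0.009394838324450084 [0.503 0.3   0.236]
0.4 [0.498 0.218 0.277]
0.7 [0.493 0.149 0.285]
1.1 [0.487 0.058 0.264]
1.5 [ 0.483 -0.017  0.208]
1.9 [ 0.48  -0.065  0.128]
2.27 [ 0.479 -0.078  0.043]
yaw 86.347852766687 floor [0.49719071 0.21106968 0.05      ] hinge [0.49368728 0.15618137 0.05      ]
```

```bash
cat > g.py <<'E'
import sys
from h import *
# usage: g.py x y z [yaw_of_toolx_deg] : remaining shift (fractions, in present tool axes) and turn
a=[float(v) for v in sys.argv[1:]]; o=manip.get_obs(); r=R.from_quat(o['ee_rot'])
d=r.inv().apply(np.array(a[:3])-o['position']); n=int(np.ceil(np.linalg.norm(d)/.055))
print('tcp',o['position'].round(4),'total',(d/.15).round(3),'rows',n,'each',(d/.15/max(n,1)).round(3))
x=r.apply([1,0,0]); print('yaw',np.degrees(np.arctan2(x[1],x[0])).round(1),'toolz',r.apply([0,0,1]).round(3),'j',o['joint_pos'].round(2),'t',o['clock'],'F',o['ft_force'].round(1))
if len(a)>3:
    c,s=np.cos(np.radians(a[3])),np.sin(np.radians(a[3]))
    t=R.from_matrix(np.array([[c,s,0],[s,-c,0],[0,0,-1]])); v=(r.inv()*t).as_rotvec()
    n=int(np.ceil(np.linalg.norm(v)/.18)); print('turn',(v/2).round(4),'rows',n,'each',(v/2/max(n,1)).round(4))
E
python3 -m jog '[{"offset":[0.31,-0.185,-0.1],"rotation":[0,0,0],"fingers":1},{"offset":[0.31,-0.185,-0.1],"rotation":[0,0,0],"fingers":1},{"offset":[0.31,-0.185,-0.1],"rotation":[0,0,0],"fingers":1},{"offset":[0.31,-0.185,-0.1],"rotation":[0,0,0],"fingers":1},{"offset":[0.31,-0.185,-0.1],"rotation":[0,0,0],"fingers":1},{"offset":[0.31,-0.185,-0.1],"rotation":[0,0,0],"fingers":1},{"offset":[0.31,-0.185,-0.1],"rotation":[0,0,0],"fingers":1},{"offset":[0.31,-0.185,-0.1],"rotation":[0,0,0],"fingers":1}]' 60; python3 g.py 0.503 0.3 0.38 176.35
```

```text
clock: 1.7
position: [0.4723, -0.279, 0.3711]
ee_rot: [0.99, 0.144, 0.0, 0.0]
ft_force: [0.4, -0.7, 0.1]
grip_width: 1.0
tcp [ 0.4723 -0.279   0.3711] total [ 1.295 -3.642 -0.061] rows 11 each [ 0.118 -0.331 -0.006]
yaw 16.5 toolz [ 0.001 -0.001 -1.   ] j [ 0.78  0.15 -0.37  1.44  0.05  1.56 -0.87] t 1.7 F [ 0.4 -0.7  0.1]
turn [ 3.0000e-04  4.0000e-04 -1.3947e+00] rows 16 each [ 0.      0.     -0.0872]
```

```bash
python3 -m jog '[{"offset":[0.12,-0.33,0],"rotation":[0,0,0],"fingers":1},{"offset":[0.12,-0.33,0],"rotation":[0,0,0],"fingers":1},{"offset":[0.12,-0.33,0],"rotation":[0,0,0],"fingers":1},{"offset":[0.12,-0.33,0],"rotation":[0,0,0],"fingers":1},{"offset":[0.12,-0.33,0],"rotation":[0,0,0],"fingers":1},{"offset":[0.12,-0.33,0],"rotation":[0,0,0],"fingers":1},{"offset":[0.12,-0.33,0],"rotation":[0,0,0],"fingers":1},{"offset":[0.12,-0.33,0],"rotation":[0,0,0],"fingers":1}]' >/dev/null
python3 -m jog '[{"offset":[0,0,0],"rotation":[0,0,-0.0872],"fingers":1},{"offset":[0,0,0],"rotation":[0,0,-0.0872],"fingers":1},{"offset":[0,0,0],"rotation":[0,0,-0.0872],"fingers":1},{"offset":[0,0,0],"rotation":[0,0,-0.0872],"fingers":1},{"offset":[0,0,0],"rotation":[0,0,-0.0872],"fingers":1},{"offset":[0,0,0],"rotation":[0,0,-0.0872],"fingers":1},{"offset":[0,0,0],"rotation":[0,0,-0.0872],"fingers":1},{"offset":[0,0,0],"rotation":[0,0,-0.0872],"fingers":1}]' >/dev/null
python3 -m jog '[{"offset":[0,0,0],"rotation":[0,0,-0.0872],"fingers":1},{"offset":[0,0,0],"rotation":[0,0,-0.0872],"fingers":1},{"offset":[0,0,0],"rotation":[0,0,-0.0872],"fingers":1},{"offset":[0,0,0],"rotation":[0,0,-0.0872],"fingers":1},{"offset":[0,0,0],"rotation":[0,0,-0.0872],"fingers":1},{"offset":[0,0,0],"rotation":[0,0,-0.0872],"fingers":1},{"offset":[0,0,0],"rotation":[0,0,-0.0872],"fingers":1},{"offset":[0,0,0],"rotation":[0,0,-0.0872],"fingers":1}]' ; python3 g.py 0.503 0.3 0.38 176.35
```

```text
clock: 4.7
position: [0.4966, 0.1402, 0.3704]
ee_rot: [0.028, 1.0, -0.0, 0.0]
ft_force: [-0.5, -0.2, -0.2]
grip_width: 1.003
tcp [0.4966 0.1402 0.3704] total [ 0.018  1.066 -0.064] rows 3 each [ 0.006  0.355 -0.021]
yaw 176.8 toolz [ 0. -0. -1.] j [ 0.51  0.14 -0.96  1.5   0.12  1.56  1.07] t 4.7 F [-0.5 -0.2 -0.2]
turn [-0.0001  0.0002  0.0035] rows 1 each [-0.0001  0.0002  0.0035]
```

Now above the bar; take a wrist look there.

```bash
python3 -m jog '[{"offset":[0.005,0.34,-0.01],"rotation":[0,0,0.0035],"fingers":1},{"offset":[0.005,0.34,-0.01],"rotation":[0,0,0],"fingers":1},{"offset":[0.005,0.34,-0.01],"rotation":[0,0,0],"fingers":1},{"offset":[0,0,0],"rotation":[0,0,0],"fingers":1}]'; python3 g.py 0.503 0.3 0.236 176.35
python3 - <<'E'
from h import *
snap('wrist','w1.png')
print(manip.recognise('wrist','flap_bar')[:2], proj('wrist',[.503,.3,.236]),cam('wrist'))
for s in(-.065,.065): print(proj('wrist',[.503+s*.998,.3-s*.064,.236]))
E
```

```text
clock: 5.2
position: [0.5027, 0.2976, 0.3744]
ee_rot: [0.031, 1.0, 0.001, -0.001]
ft_force: [0.8, -0.3, -0.9]
grip_width: 1.002
tcp [0.5027 0.2976 0.3744] total [-0.003  0.014  0.922] rows 3 each [-0.001  0.005  0.307]
yaw 176.4 toolz [-0.002  0.002 -1.   ] j [ 0.15  0.36 -1.02  1.32  0.3   1.63  0.69] t 5.2 F [ 0.8 -0.3 -0.9]
turn [ 0.001  -0.001   0.0009] rows 1 each [ 0.001  -0.001   0.0009]
[{'bbox': [134.0, 0.0, 257.6, 309.6], 'conf': 0.77}] [257.19489778 180.13351316] (array([[297.06414296,   0.        , 250.30165956],
       [  0.        , 297.06414296, 187.55477107],
       [  0.        ,   0.        ,   1.        ]]), array([0.43605788, 0.29840567, 0.49775277]), array([[ 6.92927877e-02,  9.60281421e-01,  2.70292622e-01],
       [ 9.97596356e-01, -6.66628150e-02, -1.89097643e-02],
       [-1.40228287e-04,  2.70953245e-01, -9.62592499e-01]]))
[257.26982961 105.97617534]
[257.12914237 245.20928761]
```

View pics/w1.png

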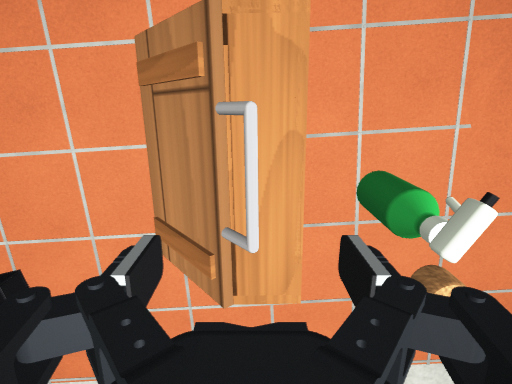

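```bash
python3 -m jog '[{"offset":[0,-0.005,0.3],"rotation":[0.001,-0.001,0.001],"fingers":1},{"offset":[0,-0.005,0.3],"rotation":[0,0,0],"fingers":1},{"offset":[0,-0.007,0.31],"rotation":[0,0,0],"fingers":1},{"offset":[0,0,0],"rotation":[0,0,0],"fingers":-1},{"offset":[0,0,0],"rotation":[0,0,0],"fingers":-1},{"offset":[0,0,0],"rotation":[0,0,0],"fingers":-1},{"offset":[0,0,0],"rotation":[0,0,0],"fingers":-1},{"offset":[0,0,0],"rotation":[0,0,0],"fingers":-1}]' 30; python3 -m jog '[{"offset":[0,0,0],"rotation":[0,0,0],"fingers":-1}]'; python3 g.py 0.503 0.295 0.236 176.35
python3 - <<'E'
import numpy as np
def b(f):
    t=np.radians(40)-f; return np.array([-.1+.235*np.sin(t)-.007*np.cos(t),.05+.235*np.cos(t)+.007*np.sin(t)])
F=np.linspace(.02,2.29,25)
P=np.array([b(f) for f in F]); D=np.diff(P,axis=0)/.15
for f,d in zip(F[1:],D): print(round(f,2),round(d[0],3),round(-d[1],3))
E
```

```text
clock: 6.3
position: [0.5051, 0.2928, 0.2407]
ee_rot: [0.035, 0.999, 0.001, 0.003]
ft_force: [1.6, 5.3, 5.7]
grip_width: 0.126
clock: 6.42
position: [0.5051, 0.2929, 0.2407]
ee_rot: [0.035, 0.999, 0.001, 0.003]
ft_force: [1.2, 5.8, 5.1]
grip_width: 0.134
tcp [0.5051 0.2929 0.2407] total [0.015 0.013 0.031] rows 1 each [0.015 0.013 0.031]
yaw 176.0 toolz [ 0.006  0.002 -1.   ] j [ 0.17  0.4  -0.99  1.55  0.35  1.36  0.65] t 6.425 F [1.2 5.8 5.1]
turn [ 0.0013  0.0027 -0.0029] rows 1 each [ 0.0013  0.0027 -0.0029]
0.11 -0.122 -0.084
0.21 -0.13 -0.072
0.3 -0.136 -0.059
0.4 -0.141 -0.046
0.49 -0.145 -0.033
0.59 -0.147 -0.019
0.68 -0.148 -0.005
0.78 -0.148 0.009
0.87 -0.146 0.023
0.97 -0.144 0.037
1.06 -0.139 0.05
1.16 -0.134 0.063
1.25 -0.128 0.075
1.34 -0.12 0.087
1.44 -0.111 0.098
1.53 -0.101 0.108
1.63 -0.091 0.117
1.72 -0.079 0.125
1.82 -0.067 0.132
1.91 -0.054 0.138
2.01 -0.041 0.142
2.1 -0.027 0.146
2.2 -0.013 0.148
2.29 0.001 0.148
```

```bash
python3 -m jog '[{"offset":[0,-0.122,-0.084],"rotation":[0,0,0],"fingers":-1},{"offset":[0,-0.13,-0.072],"rotation":[0,0,0],"fingers":-1},{"offset":[0,-0.136,-0.059],"rotation":[0,0,0],"fingers":-1},{"offset":[0,-0.141,-0.046],"rotation":[0,0,0],"fingers":-1},{"offset":[0,-0.145,-0.033],"rotation":[0,0,0],"fingers":-1},{"offset":[0,-0.147,-0.019],"rotation":[0,0,0],"fingers":-1},{"offset":[0,-0.148,-0.005],"rotation":[0,0,0],"fingers":-1},{"offset":[0,-0.148,0.009],"rotation":[0,0,0],"fingers":-1}]'; python3 g.py 0.492 0.127 0.284 176.35
```

```text
clock: 7.42
position: [0.4954, 0.1233, 0.287]
ee_rot: [0.036, 0.999, 0.0, 0.005]
ft_force: [20.1, 4.5, -12.4]
grip_width: 0.127
tcp [0.4954 0.1233 0.287 ] total [0.025 0.023 0.02 ] rows 1 each [0.025 0.023 0.02 ]
yaw 175.9 toolz [ 0.01 -0.   -1.  ] j [ 0.58  0.15 -0.99  1.67  0.13  1.38  1.07] t 7.425 F [ 20.1   4.5 -12.4]
turn [ 0.0002  0.0052 -0.0038] rows 1 each [ 0.0002  0.0052 -0.0038]
```

```bash
python3 -m jog '[{"offset":[-0.015,-0.146,0.035],"rotation":[0,0,0],"fingers":-1},{"offset":[-0.01,-0.144,0.043],"rotation":[0,0,0],"fingers":-1},{"offset":[0,-0.139,0.05],"rotation":[0,0,0],"fingers":-1},{"offset":[0,-0.134,0.063],"rotation":[0,0,0],"fingers":-1}]';  python3 -m jog '[{"offset":[0,-0.128,0.075],"rotation":[0,0,0],"fingers":-1},{"offset":[0,-0.12,0.087],"rotation":[0,0,0],"fingers":-1},{"offset":[0,-0.111,0.098],"rotation":[0,0,0],"fingers":-1},{"offset":[0,-0.101,0.108],"rotation":[0,0,0],"fingers":-1}]'; python3 g.py 0.483 -0.026 0.202 176.35
```

```text
clock: 7.92
position: [0.4916, 0.0393, 0.258]
ee_rot: [0.035, 0.999, -0.001, 0.003]
ft_force: [8.0, 3.6, -3.1]
grip_width: 0.126
clock: 8.43
position: [0.4885, -0.0283, 0.2029]
ee_rot: [0.034, 0.999, 0.0, 0.005]
ft_force: [14.5, 10.5, -5.4]
grip_width: 0.123
tcp [ 0.4885 -0.0283  0.2029] total [0.038 0.013 0.006] rows 1 each [0.038 0.013 0.006]
yaw 176.0 toolz [ 0.01  0.   -1.  ] j [ 0.79  0.14 -0.88  1.84  0.12  1.2   1.38] t 8.425 F [14.5 10.5 -5.4]
turn [ 0.0004  0.0048 -0.0026] rows 1 each [ 0.0004  0.0048 -0.0026]
```

```bash
python3 -m jog '[{"offset":[-0.015,-0.085,0.117],"rotation":[0,0,0],"fingers":-1},{"offset":[0,-0.077,0.125],"rotation":[0,0,0],"fingers":-1},{"offset":[0,-0.067,0.132],"rotation":[0,0,0],"fingers":-1},{"offset":[0,-0.054,0.138],"rotation":[0,0,0],"fingers":-1}]';  python3 -m jog '[{"offset":[0,-0.041,0.142],"rotation":[0,0,0],"fingers":-1},{"offset":[0,-0.027,0.146],"rotation":[0,0,0],"fingers":-1},{"offset":[0,-0.013,0.148],"rotation":[0,0,0],"fingers":-1},{"offset":[0,0,0.148],"rotation":[0,0,0],"fingers":-1},{"offset":[0,0,0],"rotation":[0,0,0],"fingers":-1}]'; python3 g.py 0.479 -0.083 0.043 176.35
```

```text
clock: 8.93
position: [0.4868, -0.0704, 0.1255]
ee_rot: [0.034, 0.999, 0.0, 0.003]
ft_force: [6.0, 12.5, -1.9]
grip_width: 0.123
clock: 9.55
position: [0.4889, -0.0805, 0.0389]
ee_rot: [0.033, 0.999, 0.001, 0.006]
ft_force: [13.8, 14.9, -4.6]
grip_width: 0.126
tcp [ 0.4889 -0.0805  0.0389] total [ 0.065 -0.021 -0.028] rows 1 each [ 0.065 -0.021 -0.028]
yaw 176.2 toolz [ 0.011  0.003 -1.   ] j [ 0.75  0.39 -0.77  1.98  0.34  0.89  1.31] t 9.55 F [13.8 14.9 -4.6]
turn [ 0.0016  0.0055 -0.0014] rows 1 each [ 0.0016  0.0055 -0.0014]
```

```bash
python3 -m jog '[{"offset":[0,0,0],"rotation":[0,0,0],"fingers":0},{"offset":[0,0,0],"rotation":[0,0,0],"fingers":0},{"offset":[0,0,-0.2],"rotation":[0,-0.005,0],"fingers":0},{"offset":[0,0,-0.35],"rotation":[0,0,0],"fingers":0},{"offset":[0,0,-0.35],"rotation":[0,0,0],"fingers":1},{"offset":[0,0,-0.35],"rotation":[0,0,0],"fingers":1},{"offset":[0,0,-0.35],"rotation":[0,0,0],"fingers":1}]'; python3 g.py 0.473 -0.411 0.3 155
python3 - <<'E'
from h import *
b=snap('side','d2.png')
print([( [round(x) for x in q['bbox']],round(q['conf'],2)) for q in manip.recognise('side','flap')[:2]])
E
```

```text
clock: 10.42
position: [0.4812, -0.085, 0.2792]
ee_rot: [0.036, 0.999, -0.002, 0.006]
ft_force: [1.9, -0.2, 0.4]
grip_width: 0.999
tcp [ 0.4812 -0.085   0.2792] total [-0.104 -2.172 -0.13 ] rows 6 each [-0.017 -0.362 -0.022]
yaw 175.9 toolz [ 0.012 -0.004 -1.   ] j [ 0.92  0.06 -0.86  1.74  0.05  1.35  1.55] t 10.425 F [ 1.9 -0.2  0.4]
turn [-0.0004  0.0063  0.182 ] rows 3 each [-0.0001  0.0021  0.0607]
[([195, 201, 300, 263], 0.93)]
```

View pics/d2.png

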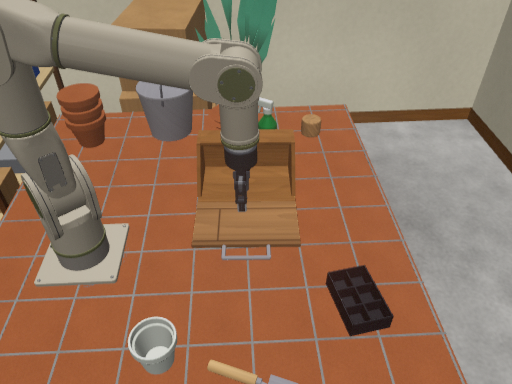

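The flap is level, with the bar at px (247,258) and the flap bbox at 195-300 × 201-263. Next, move over the trowel.

```bash
python3 -m jog '[{"offset":[-0.017,-0.362,-0.022],"rotation":[0,0,0],"fingers":1},{"offset":[-0.017,-0.362,-0.022],"rotation":[0,0,0],"fingers":1},{"offset":[-0.017,-0.362,-0.022],"rotation":[0,0,0],"fingers":1},{"offset":[-0.017,-0.362,-0.022],"rotation":[0,0,0],"fingers":1},{"offset":[-0.017,-0.362,-0.022],"rotation":[0,0,0],"fingers":1},{"offset":[-0.017,-0.362,-0.022],"rotation":[0,0.002,0.06],"fingers":1},{"offset":[0,0,0],"rotation":[0,0.002,0.06],"fingers":1},{"offset":[0,0,0],"rotation":[0,0.002,0.06],"fingers":1}]';python3 -m jog '[{"offset":[0,0,0],"rotation":[0,0,0],"fingers":1}]' >/dev/null; python3 g.py 0.473 -0.411 0.3 155
python3 - <<'E'
from h import *
print('side bar/edge pred',proj('side',[.479,-.081,.043]),proj('side',[.60,-.044,.05]))
snap('wrist','w2.png')
print(manip.recognise('wrist','trowel')[:2])
a=snap('side'); print(manip.recognise('side','flap')[:1])
E
```

```text
clock: 11.52
position: [0.4727, -0.4114, 0.2967]
ee_rot: [0.217, 0.976, 0.0, -0.001]
ft_force: [0.1, -0.4, -0.5]
grip_width: 0.998
tcp [ 0.4731 -0.4107  0.2972] total [-0.    -0.002 -0.019] rows 1 each [-0.    -0.002 -0.019]
yaw 155.3 toolz [-0.001  0.    -1.   ] j [ 1.08  0.37 -0.58  1.36  0.2   1.47  1.65] t 11.65 F [ 0.1 -0.7 -0.3]
turn [ 0.     -0.0004  0.0026] rows 1 each [ 0.     -0.0004  0.0026]
side bar/edge pred [244.3661022 258.4176142] [285.34850827 245.2084995 ]
[{'bbox': [230.9, 85.5, 271.1, 244.3], 'conf': 0.66}]
[{'bbox': [209.1, 358.7, 295.0, 384.0], 'conf': 0.19}]
```

View pics/w2.png

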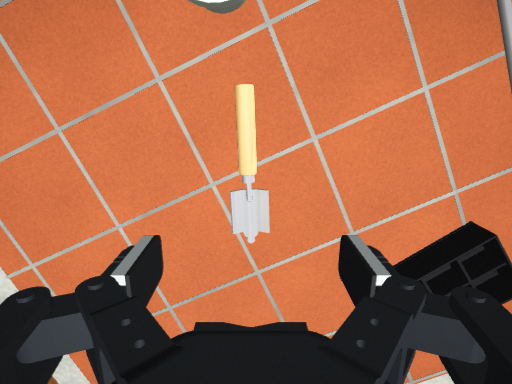

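```bash
python3 - <<'E'
from h import *
b=plane('wrist',245,85,.013);t=plane('wrist',251,242,.002);h=plane('wrist',248.5,175,.013)
print(b,t,h,np.linalg.norm(t-b),np.linalg.norm(h-b))
for q in(t,h):print(np.degrees(np.arctan2(*(q-b)[1::-1])))
d=(h-b)/np.linalg.norm(h-b);print('grip',b+d*.095)
E
python3 g.py 0.473 -0.411 0.017 155
```

```text
[ 0.38661769 -0.37800891  0.013     ] [ 0.59805084 -0.46636082  0.002     ] [ 0.49759695 -0.42419843  0.013     ] 0.2294145605855333 0.12020760904332518
-22.678663812454616
-22.59705637567418
grip [ 0.47432453 -0.41451246  0.013     ]
tcp [ 0.4733 -0.4105  0.2977] total [ 1.000e-03 -4.000e-03  1.871e+00] rows 6 each [ 0.    -0.001  0.312]
yaw 155.4 toolz [ 0. -0. -1.] j [ 1.08  0.37 -0.58  1.36  0.2   1.47  1.65] t 11.85 F [-0.2  0.1 -0.1]
turn [0.     0.     0.0034] rows 1 each [0.     0.     0.0034]
```

```bash
python3 -m jog '[{"offset":[-0.017,-0.021,0.33],"rotation":[0,0,-0.017],"fingers":1},{"offset":[0,0,0.35],"rotation":[0,0,0],"fingers":1},{"offset":[0,0,0.35],"rotation":[0,0,0],"fingers":1},{"offset":[0,0,0.35],"rotation":[0,0,0],"fingers":1},{"offset":[0,0,0.3],"rotation":[0,0,0],"fingers":1},{"offset":[0,0,0],"rotation":[0,0,0],"fingers":1}]'; python3 g.py 0.4743 -0.4145 0.024 157.35
```

```text
clock: 12.6
position: [0.4725, -0.413, 0.0427]
ee_rot: [0.197, 0.98, 0.002, -0.003]
ft_force: [0.6, 0.6, -0.0]
grip_width: 1.002
tcp [ 0.4725 -0.413   0.0427] total [-0.016 -0.005  0.124] rows 1 each [-0.016 -0.005  0.124]
yaw 157.3 toolz [-0.004  0.004 -1.   ] j [ 1.05  0.59 -0.53  1.63  0.33  1.02  1.59] t 12.6 F [ 0.6  0.6 -0. ]
turn [ 0.0012 -0.0029 -0.0004] rows 1 each [ 0.0012 -0.0029 -0.0004]
```

```bash
python3 -m jog '[{"offset":[-0.016,-0.005,0.06],"rotation":[0.001,-0.003,0],"fingers":1},{"offset":[0,0,0.064],"rotation":[0,0,0],"fingers":1},{"offset":[0,0,0],"rotation":[0,0,0],"fingers":-1},{"offset":[0,0,0],"rotation":[0,0,0],"fingers":-1},{"offset":[0,0,0],"rotation":[0,0,0],"fingers":-1},{"offset":[0,0,0],"rotation":[0,0,0],"fingers":-1},{"offset":[0,0,0],"rotation":[0,0,0],"fingers":-1},{"offset":[0,0,0],"rotation":[0,0,0],"fingers":-1}]' 60; python3 g.py 0.4743 -0.4145 0.3 157.35
```

```text
clock: 13.6
position: [0.4769, -0.4164, 0.028]
ee_rot: [0.197, 0.98, -0.002, 0.003]
ft_force: [-1.3, 0.3, 7.1]
grip_width: 0.275
tcp [ 0.4769 -0.4164  0.028 ] total [ 8.000e-03  1.000e-03 -1.813e+00] rows 5 each [ 0.002  0.    -0.363]
yaw 157.2 toolz [ 0.006 -0.005 -1.   ] j [ 1.04  0.61 -0.52  1.63  0.35  0.99  1.58] t 13.6 F [-1.3  0.3  7.1]
turn [-0.0011  0.0036 -0.001 ] rows 1 each [-0.0011  0.0036 -0.001 ]
```

```bash
python3 -m jog '[{"offset":[0,0,-0.1],"rotation":[0,0.003,0],"fingers":-1},{"offset":[0,0,-0.25],"rotation":[0,0,0],"fingers":-1},{"offset":[0,0,-0.3],"rotation":[0,0,0],"fingers":-1},{"offset":[0,0,-0.35],"rotation":[0,0,0],"fingers":-1},{"offset":[0,0,-0.35],"rotation":[0,0,0],"fingers":-1},{"offset":[0,0,-0.35],"rotation":[0,0,0],"fingers":-1},{"offset":[0,0,-0.15],"rotation":[0,0,-0.05],"fingers":-1},{"offset":[0,0,0],"rotation":[0,0,-0.05],"fingers":-1}]' ; python3 -m jog '[{"offset":[0,0,0],"rotation":[0,0,-0.066],"fingers":-1}]'; python3 g.py 0.4765 0.208 0.3 176.35
python3 - <<'E'
from h import *
snap('wrist','w3.png')
E
```

```text
clock: 14.6
position: [0.4772, -0.4155, 0.308]
ee_rot: [0.097, 0.995, -0.002, 0.001]
ft_force: [0.2, 1.0, -3.0]
grip_width: 0.275
clock: 14.72
position: [0.4765, -0.4153, 0.3057]
ee_rot: [0.031, 1.0, -0.001, -0.0]
ft_force: [-1.5, -0.0, -1.6]
grip_width: 0.276
tcp [ 0.4765 -0.4153  0.3057] total [0.254 4.147 0.029] rows 12 each [0.021 0.346 0.002]
yaw 176.5 toolz [-0.    -0.002 -1.   ] j [ 1.11  0.39 -0.64  1.33  0.23  1.49  2.  ] t 14.725 F [-1.5 -0.  -1.6]
turn [-0.0011 -0.0001  0.0013] rows 1 each [-0.0011 -0.0001  0.0013]
```

View pics/w3.png

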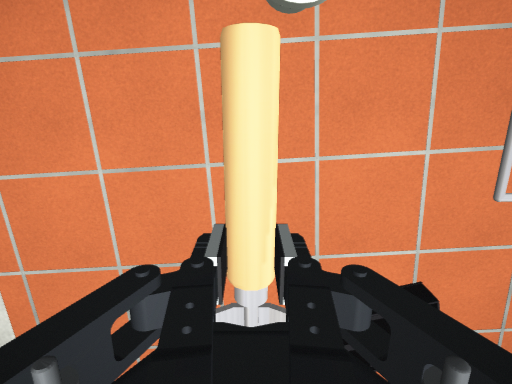

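```bash
python3 - <<'E'
from h import *
o=manip.get_obs();rt=R.from_quat(o['ee_rot'])
for u,v in((250,24),(250,40),(252,290)):
    p,d=ray('wrist',u,v);p=rt.inv().apply(p-o['position']);d=rt.inv().apply(d)
    for z in(0,.015,.03):print((u,v),(p+d*(z-p[2])/d[2]).round(4))
E
python3 -m jog '[{"offset":[0.021,0.346,0],"rotation":[0,0,0],"fingers":-1},{"offset":[0.021,0.346,0],"rotation":[0,0,0],"fingers":-1},{"offset":[0.021,0.346,0],"rotation":[0,0,0],"fingers":-1},{"offset":[0.021,0.346,0],"rotation":[0,0,0],"fingers":-1},{"offset":[0.021,0.346,0],"rotation":[0,0,0],"fingers":-1},{"offset":[0.021,0.346,0],"rotation":[0,0,0],"fingers":-1}]' ; python3 -m jog '[{"offset":[0.021,0.346,0],"rotation":[0,0,0],"fingers":-1},{"offset":[0.021,0.346,0],"rotation":[0,0,0],"fingers":-1},{"offset":[0.021,0.346,0],"rotation":[0,0,0],"fingers":-1},{"offset":[0.021,0.346,0],"rotation":[0,0,0],"fingers":-1},{"offset":[0.021,0.346,0],"rotation":[0,0,0],"fingers":-1},{"offset":[0.021,0.346,0],"rotation":[0,0,0],"fingers":-1}]'; python3 g.py 0.4765 0.208 0.12 176.35
```

```text
(250, 24) [0.0973 0.0003 0.    ]
(250, 24) [0.1008 0.0003 0.015 ]
(250, 24) [0.1043 0.0003 0.03  ]
(250, 40) [0.0919 0.0003 0.    ]
(250, 40) [0.0947 0.0003 0.015 ]
(250, 40) [0.0975 0.0003 0.03  ]
(252, 290) [-0.0168  0.0011  0.    ]
(252, 290) [-0.0272  0.0012  0.015 ]
(252, 290) [-0.0377  0.0013  0.03  ]
clock: 15.52
position: [0.4776, -0.1016, 0.3047]
ee_rot: [0.034, 0.999, -0.001, -0.0]
ft_force: [1.1, -0.4, -1.3]
grip_width: 0.277
clock: 16.27
position: [0.4792, 0.2098, 0.3042]
ee_rot: [0.034, 0.999, -0.001, 0.0]
ft_force: [0.9, -0.9, -1.4]
grip_width: 0.273
tcp [0.4792 0.2098 0.3042] total [ 0.018 -0.01   1.228] rows 4 each [ 0.004 -0.002  0.307]
yaw 176.1 toolz [ 0.    -0.003 -1.   ] j [ 0.47  0.22 -1.11  1.6   0.2   1.44  0.85] t 16.275 F [ 0.9 -0.9 -1.4]
turn [-0.0013  0.0002 -0.0022] rows 1 each [-0.0013  0.0002 -0.0022]
```

```bash
python3 -m jog '[{"offset":[0.018,-0.01,0.3],"rotation":[-0.001,0,0],"fingers":-1},{"offset":[0,0,0.35],"rotation":[0,0,0],"fingers":-1},{"offset":[0,0,0.35],"rotation":[0,0,0],"fingers":-1},{"offset":[0,0,0.2],"rotation":[0,0,0],"fingers":-1},{"offset":[0,0,0.05],"rotation":[0,0,0],"fingers":-1},{"offset":[0,0,0],"rotation":[0,0,0],"fingers":-1}]'; python3 g.py 0.4765 0.208 0.078 176.35
```

```text
clock: 17.02
position: [0.477, 0.2073, 0.117]
ee_rot: [0.033, 0.999, 0.0, 0.0]
ft_force: [-0.2, 0.5, -1.3]
grip_width: 0.276
tcp [0.477  0.2073 0.117 ] total [0.003 0.005 0.26 ] rows 1 each [0.003 0.005 0.26 ]
yaw 176.2 toolz [ 0.  0. -1.] j [ 0.37  0.4  -1.02  1.85  0.38  1.1   0.72] t 17.025 F [-0.2  0.5 -1.3]
turn [ 0.0002  0.0001 -0.0012] rows 1 each [ 0.0002  0.0001 -0.0012]
```

```bash
python3 - <<'E'
from h import *
a=snap('scene');b=snap('side')
cv2.imwrite('pics/p.png',np.hstack([cv2.resize(b[120:280,170:330],(400,400)),cv2.resize(a[150:290,230:370],(400,400))])[:,:,::-1])
E
```

```text
(no output)
```

View pics/p.png

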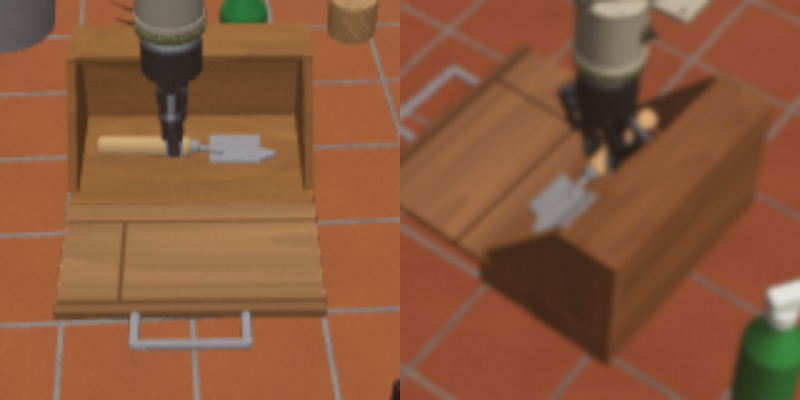

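The trowel is centred between the side walls and level. I'll lower it gently.

```bash
python3 -m jog '[{"offset":[0.003,0.005,0.09],"rotation":[0,0,0],"fingers":-1},{"offset":[0,0,0.09],"rotation":[0,0,0],"fingers":-1},{"offset":[0,0,0.04],"rotation":[0,0,0],"fingers":-1},{"offset":[0,0,0],"rotation":[0,0,0],"fingers":-1}]';python3 -m jog '[{"offset":[0,0,0.025],"rotation":[0,0,0],"fingers":-1},{"offset":[0,0,0],"rotation":[0,0,0],"fingers":-1}]'; python3 g.py 0.4765 0.208 0.078 176.35
```

```text
clock: 17.62
position: [0.4759, 0.2077, 0.0825]
ee_rot: [0.033, 0.999, 0.0, -0.001]
ft_force: [-0.1, 0.5, -1.8]
grip_width: 0.279
clock: 17.88
position: [0.4762, 0.2078, 0.0793]
ee_rot: [0.033, 0.999, 0.0, -0.0]
ft_force: [-0.2, -0.6, -1.5]
grip_width: 0.278
tcp [0.4762 0.2078 0.0793] total [-0.002  0.002  0.009] rows 1 each [-0.002  0.002  0.009]
yaw 176.3 toolz [-0.  0. -1.] j [ 0.33  0.46 -0.98  1.88  0.44  1.04  0.68] t 17.875 F [-0.2 -0.6 -1.5]
turn [ 0.0001 -0.0002 -0.0008] rows 1 each [ 0.0001 -0.0002 -0.0008]
```

```bash
python3 -m jog '[{"offset":[0,0,0.015],"rotation":[0,0,0],"fingers":-1},{"offset":[0,0,0],"rotation":[0,0,0],"fingers":-1}]';python3 -m jog '[{"offset":[0,0,0.015],"rotation":[0,0,0],"fingers":-1},{"offset":[0,0,0],"rotation":[0,0,0],"fingers":-1}]'
```

```text
clock: 18.12
position: [0.4765, 0.2079, 0.0779]
ee_rot: [0.033, 0.999, -0.0, 0.0]
ft_force: [-4.5, -1.6, 8.9]
grip_width: 0.276
clock: 18.38
position: [0.4766, 0.208, 0.0777]
ee_rot: [0.033, 0.999, -0.001, 0.0]
ft_force: [-15.0, -8.0, 40.2]
grip_width: 0.276
```

```bash
python3 -m jog '[{"offset":[0,0,-0.015],"rotation":[0,0,0],"fingers":-1},{"offset":[0,0,0],"rotation":[0,0,0],"fingers":0.1},{"offset":[0,0,0],"rotation":[0,0,0],"fingers":0.1},{"offset":[0,0,0],"rotation":[0,0,0],"fingers":0.1},{"offset":[0,0,-0.1],"rotation":[0,0,0],"fingers":0.1},{"offset":[0,0,-0.2],"rotation":[0,0,0],"fingers":0.1},{"offset":[0,0,-0.3],"rotation":[0,0,0],"fingers":0.1},{"offset":[0,0,-0.3],"rotation":[0,0,0],"fingers":0.1}]'; python3 -m jog '[{"offset":[0,0,-0.3],"rotation":[0,0,0],"fingers":0.1},{"offset":[0,0,-0.3],"rotation":[0,0,0],"fingers":0.1},{"offset":[0,0,0],"rotation":[0,0,0],"fingers":0.1}]'; python3 g.py 0.483 -0.081 0.3 176.35
python3 - <<'E'
from h import *
snap('wrist','w4.png')
E
```

```text
clock: 19.38
position: [0.4761, 0.208, 0.2143]
ee_rot: [0.032, 0.999, 0.0, -0.0]
ft_force: [1.1, -0.4, 0.9]
grip_width: 0.55
clock: 19.75
position: [0.4772, 0.209, 0.3061]
ee_rot: [0.032, 0.999, 0.001, 0.003]
ft_force: [0.0, 0.4, -0.6]
grip_width: 0.551
tcp [0.4772 0.209  0.3061] total [-0.164 -1.927  0.037] rows 6 each [-0.027 -0.321  0.006]
yaw 176.3 toolz [ 0.005  0.002 -1.   ] j [ 0.49  0.21 -1.12  1.61  0.19  1.44  0.86] t 19.75 F [ 0.   0.4 -0.6]
turn [ 0.001   0.0026 -0.0005] rows 1 each [ 0.001   0.0026 -0.0005]
```

View pics/w4.png

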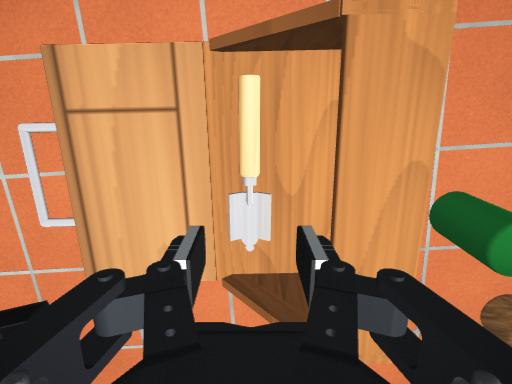

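The trowel lies flat at px (250,75)–(250,250), between the hinge line and the roof edge and clear of both. Now back to the bar.

```bash
python3 -m jog '[{"offset":[-0.027,-0.32,0.006],"rotation":[0.001,0.002,0],"fingers":0.1},{"offset":[-0.027,-0.32,0.006],"rotation":[0,0,0],"fingers":0.1},{"offset":[-0.027,-0.32,0.006],"rotation":[0,0,0],"fingers":0.1},{"offset":[-0.027,-0.32,0.006],"rotation":[0,0,0],"fingers":0.1},{"offset":[-0.027,-0.32,0.006],"rotation":[0,0,0],"fingers":0.1},{"offset":[-0.027,-0.32,0.006],"rotation":[0,0,0],"fingers":0.1},{"offset":[0,0,0],"rotation":[0,0,0],"fingers":0.1}]'; python3 g.py 0.486 -0.081 0.041 176.35
```

```text
clock: 20.68
position: [0.4808, -0.0853, 0.2958]
ee_rot: [0.036, 0.999, -0.001, -0.003]
ft_force: [0.0, 1.4, 0.4]
grip_width: 0.55
tcp [ 0.4808 -0.0853  0.2958] total [-0.044  0.034  1.698] rows 5 each [-0.009  0.007  0.34 ]
yaw 175.9 toolz [-0.007 -0.001 -1.   ] j [ 0.97  0.08 -0.92  1.7   0.06  1.41  1.54] t 20.675 F [0.  1.4 0.4]
turn [-0.0008 -0.0033 -0.004 ] rows 1 each [-0.0008 -0.0033 -0.004 ]
```

```bash
python3 -m jog '[{"offset":[-0.04,0.03,0.3],"rotation":[-0.001,-0.003,-0.009],"fingers":0.1},{"offset":[0,0,0.35],"rotation":[0,0,0],"fingers":0.1},{"offset":[0,0,0.35],"rotation":[0,0,0],"fingers":0.1},{"offset":[0,0,0.35],"rotation":[0,0,0],"fingers":0.1},{"offset":[0,0,0.2],"rotation":[0,0,0],"fingers":0.1},{"offset":[0,0,0],"rotation":[0,0,0],"fingers":0.1}]'; python3 g.py 0.486 -0.081 0.043 177
python3 - <<'E'
from h import *
snap('side','e.png');snap('wrist','w5.png')
a=cv2.imread('pics/e.png')[190:290,190:310];b=cv2.imread('pics/w5.png')
cv2.imwrite('pics/e2.png',np.hstack([cv2.resize(a,(360,300)),cv2.resize(b,(400,300))]))
E
```

```text
clock: 21.42
position: [0.4863, -0.0758, 0.0626]
ee_rot: [0.023, 1.0, 0.001, -0.001]
ft_force: [-0.3, -0.0, 0.9]
grip_width: 0.552
tcp [ 0.4863 -0.0758  0.0626] total [-0.    -0.035  0.13 ] rows 1 each [-0.    -0.035  0.13 ]
yaw 177.4 toolz [-0.003  0.002 -1.   ] j [ 0.82  0.37 -0.86  1.96  0.34  0.96  1.32] t 21.425 F [-0.3 -0.   0.9]
turn [ 0.0011 -0.0015  0.0033] rows 1 each [ 0.0011 -0.0015  0.0033]
```

View pics/e2.png

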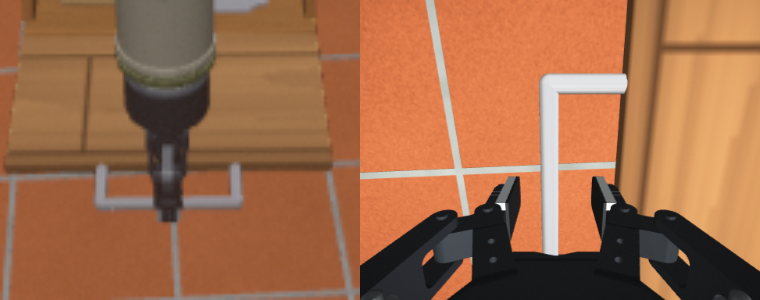

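The bar at wrist-view px (550,180) is straddled by the fingers (inner faces at 510 and 600), just slightly off-centre. I'll shift -5 mm, descend and close.

```bash
python3 -m jog '[{"offset":[0,-0.035,0.06],"rotation":[0.001,-0.001,0.003],"fingers":0.1},{"offset":[0,0,0.07],"rotation":[0,0,0],"fingers":0.1},{"offset":[0,0,0],"rotation":[0,0,0],"fingers":-1},{"offset":[0,0,0],"rotation":[0,0,0],"fingers":-1},{"offset":[0,0,0],"rotation":[0,0,0],"fingers":-1},{"offset":[0,0,0],"rotation":[0,0,0],"fingers":-1},{"offset":[0,0,0],"rotation":[0,0,0],"fingers":-1}]' 30; python3 g.py 0.486 -0.081 0.043 177
```

```text
clock: 22.4
position: [0.488, -0.0804, 0.0451]
ee_rot: [0.026, 1.0, 0.0, 0.002]
ft_force: [0.2, 7.0, -0.9]
grip_width: 0.127
tcp [ 0.488  -0.0804  0.0451] total [ 0.013 -0.005  0.014] rows 1 each [ 0.013 -0.005  0.014]
yaw 177.0 toolz [ 0.004  0.    -1.   ] j [ 0.81  0.4  -0.84  1.97  0.37  0.92  1.3 ] t 22.4 F [ 0.2  7.  -0.9]
turn [0.0002 0.0019 0.0004] rows 1 each [0.0002 0.0019 0.0004]
```

```bash
python3 -m jog '[{"offset":[0,0.002,-0.148],"rotation":[0,0,0],"fingers":-1},{"offset":[0,0.013,-0.148],"rotation":[0,0,0],"fingers":-1},{"offset":[0,0.027,-0.146],"rotation":[0,0,0],"fingers":-1},{"offset":[0,0.041,-0.142],"rotation":[0,0,0],"fingers":-1},{"offset":[0,0.054,-0.138],"rotation":[0,0,0],"fingers":-1},{"offset":[0,0.067,-0.132],"rotation":[0,0,0],"fingers":-1}]';  python3 -m jog '[{"offset":[0,0.079,-0.125],"rotation":[0,0,0],"fingers":-1},{"offset":[0,0.091,-0.117],"rotation":[0,0,0],"fingers":-1},{"offset":[0,0.101,-0.108],"rotation":[0,0,0],"fingers":-1},{"offset":[0,0.111,-0.098],"rotation":[0,0,0],"fingers":-1}]'; python3 g.py 0.488 0.006 0.234 177
```

```text
clock: 23.15
position: [0.4892, -0.0483, 0.1733]
ee_rot: [0.025, 1.0, 0.001, 0.002]
ft_force: [6.8, 12.0, -13.9]
grip_width: 0.125
clock: 23.65
position: [0.4917, 0.0074, 0.24]
ee_rot: [0.026, 1.0, -0.0, 0.002]
ft_force: [6.0, 5.7, -14.4]
grip_width: 0.127
tcp [0.4917 0.0074 0.24  ] total [ 0.024 -0.011  0.04 ] rows 1 each [ 0.024 -0.011  0.04 ]
yaw 177.0 toolz [ 0.004 -0.001 -1.   ] j [ 0.83  0.14 -1.    1.78  0.12  1.29  1.33] t 23.65 F [  6.    5.7 -14.4]
turn [-0.0002  0.0018  0.0003] rows 1 each [-0.0002  0.0018  0.0003]
```

```bash
python3 -m jog '[{"offset":[-0.01,0.122,-0.077],"rotation":[0,0,0],"fingers":-1},{"offset":[0,0.128,-0.075],"rotation":[0,0,0],"fingers":-1},{"offset":[0,0.134,-0.063],"rotation":[0,0,0],"fingers":-1},{"offset":[0,0.139,-0.05],"rotation":[0,0,0],"fingers":-1},{"offset":[0,0.144,-0.037],"rotation":[0,0,0],"fingers":-1}]';  python3 -m jog '[{"offset":[0,0.146,-0.023],"rotation":[0,0,0],"fingers":-1},{"offset":[0,0.148,-0.009],"rotation":[0,0,0],"fingers":-1},{"offset":[0,0.148,0.005],"rotation":[0,0,0],"fingers":-1}]'; python3 g.py 0.496 0.17 0.284 177
```

```text
clock: 24.28
position: [0.4979, 0.1049, 0.2861]
ee_rot: [0.027, 1.0, -0.003, 0.001]
ft_force: [-6.7, -4.9, 8.0]
grip_width: 0.121
clock: 24.65
position: [0.5015, 0.1722, 0.2899]
ee_rot: [0.027, 1.0, -0.002, 0.001]
ft_force: [-4.2, -2.5, 8.5]
grip_width: 0.129
tcp [0.5015 0.1722 0.2899] total [ 0.036 -0.016  0.039] rows 1 each [ 0.036 -0.016  0.039]
yaw 176.9 toolz [ 0.003 -0.004 -1.   ] j [ 0.52  0.25 -1.09  1.61  0.23  1.42  0.93] t 24.65 F [-4.2 -2.5  8.5]
turn [-0.0019  0.0014 -0.0006] rows 1 each [-0.0019  0.0014 -0.0006]
```

```bash
python3 -m jog '[{"offset":[0,0.147,0.015],"rotation":[0,0,0],"fingers":-1},{"offset":[0,0.145,0.029],"rotation":[0,0,0],"fingers":-1},{"offset":[0,0.141,0.046],"rotation":[0,0,0],"fingers":-1},{"offset":[0,0.136,0.059],"rotation":[0,0,0],"fingers":-1}]';  python3 -m jog '[{"offset":[0,0.13,0.072],"rotation":[0,0,0],"fingers":-1},{"offset":[0,0.08,0.055],"rotation":[0,0,0],"fingers":-1},{"offset":[0,0,0],"rotation":[0,0,0],"fingers":-1}]'; python3 g.py 0.503 0.295 0.236 177
```

```text
clock: 25.15
position: [0.5059, 0.2577, 0.2668]
ee_rot: [0.026, 1.0, -0.002, 0.001]
ft_force: [-4.3, -2.9, 1.6]
grip_width: 0.129
clock: 25.52
position: [0.5075, 0.2899, 0.2472]
ee_rot: [0.026, 1.0, -0.0, 0.001]
ft_force: [-4.5, 3.2, -0.9]
grip_width: 0.125
tcp [0.5075 0.2899 0.2472] total [0.032 0.033 0.075] rows 1 each [0.032 0.033 0.075]
yaw 177.1 toolz [ 0.002 -0.001 -1.   ] j [ 0.22  0.43 -1.05  1.54  0.38  1.39  0.66] t 25.525 F [-4.5  3.2 -0.9]
turn [-0.0003  0.001   0.0006] rows 1 each [-0.0003  0.001   0.0006]
```

Push on in small steps until the stop resists.

```bash
for i in 1; do python3 -m jog '[{"offset":[0,0.03,0.021],"rotation":[0,0,0],"fingers":-1},{"offset":[0,0,0],"rotation":[0,0,0],"fingers":-1}]'; done; python3 -m jog '[{"offset":[0,0.03,0.021],"rotation":[0,0,0],"fingers":-1},{"offset":[0,0,0],"rotation":[0,0,0],"fingers":-1}]'; python3 -m jog '[{"offset":[0,0.025,0.018],"rotation":[0,0,0],"fingers":-1},{"offset":[0,0,0],"rotation":[0,0,0],"fingers":-1}]'
```

```text
clock: 25.78
position: [0.5077, 0.2934, 0.2446]
ee_rot: [0.026, 1.0, -0.001, 0.001]
ft_force: [-7.2, 4.3, -0.9]
grip_width: 0.127
clock: 26.02
position: [0.5079, 0.2976, 0.2415]
ee_rot: [0.026, 1.0, -0.001, 0.001]
ft_force: [-6.6, 2.9, -1.2]
grip_width: 0.125
clock: 26.28
position: [0.5082, 0.3, 0.2394]
ee_rot: [0.027, 1.0, -0.002, 0.001]
ft_force: [-11.8, -5.4, 9.8]
grip_width: 0.124
```

```bash
python3 -m jog '[{"offset":[0.01,0.02,0.014],"rotation":[0,0,0],"fingers":-1},{"offset":[0,0,0],"rotation":[0,0,0],"fingers":-1}]';python3 -m jog '[{"offset":[0,0.015,0.01],"rotation":[0,0,0],"fingers":-1},{"offset":[0,0,0],"rotation":[0,0,0],"fingers":-1}]'
```

```text
clock: 26.52
position: [0.5082, 0.3003, 0.2392]
ee_rot: [0.028, 1.0, -0.005, 0.002]
ft_force: [-14.9, -20.8, 29.1]
grip_width: 0.122
clock: 26.78
position: [0.5094, 0.3004, 0.2377]
ee_rot: [0.03, 1.0, -0.006, 0.002]
ft_force: [-14.5, -29.1, 33.0]
grip_width: 0.123
```

```bash
python3 -m jog '[{"offset":[0,-0.015,-0.015],"rotation":[0,0,0],"fingers":-1},{"offset":[0,0,0],"rotation":[0,0,0],"fingers":0.2},{"offset":[0,0,0],"rotation":[0,0,0],"fingers":0.2},{"offset":[0,0,0],"rotation":[0,0,0],"fingers":0.2},{"offset":[0,0,-0.2],"rotation":[0,0,0],"fingers":0.2},{"offset":[0,0,-0.35],"rotation":[0,0,0],"fingers":0.2},{"offset":[0,0,-0.35],"rotation":[0,0,0],"fingers":0.2},{"offset":[0,0,0],"rotation":[0,0,0],"fingers":0.2}]'; python3 g.py 0.503 0.295 0.236 177
python3 - <<'E'
from h import *
w=snap('wrist'); a=snap('side')
cv2.imwrite('pics/f.png',np.hstack([w[0:384],cv2.resize(a[110:230,180:310][:, :90],(288,384))])[:,:,::-1])
for x,y,z in((.503,.295,.236),(.5,.2995,.2345)):print(proj('wrist',[x,y,z]))
E
```

```text
clock: 27.78
position: [0.5078, 0.306, 0.3763]
ee_rot: [0.026, 1.0, 0.001, 0.004]
ft_force: [0.3, 0.1, -0.9]
grip_width: 0.598
tcp [0.5078 0.306  0.3763] total [ 0.036 -0.077  0.935] rows 3 each [ 0.012 -0.026  0.312]
yaw 177.0 toolz [ 0.008  0.002 -1.   ] j [ 0.16  0.39 -1.07  1.3   0.35  1.64  0.66] t 27.775 F [ 0.3  0.1 -0.9]
turn [ 0.0011  0.0042 -0.0002] rows 1 each [ 0.0011  0.0042 -0.0002]
[239.0768505  178.08362234]
[243.90911493 174.19018162]
```

View pics/f.png

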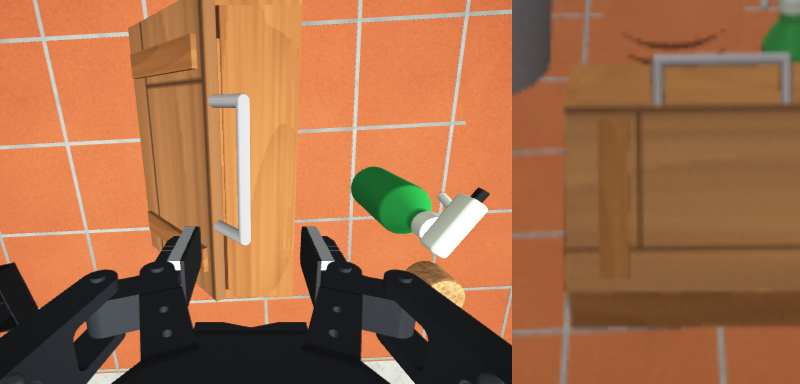

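```bash
python3 -c "
from workcell import manip
print(manip.hand_in())"
```

```text
the job is handed in; nothing more can be done
None
```

I pulled the flap fully down, laid the trowel flat on the locker floor, pushed the flap shut and handed the job in at about 28 s. `hand_in` gives no verdict, so the checks below are my own.

- **Flap down:** in the side view the flap was level, and the bar was within about 3 pixels of where it should be fully down.
- **Trowel:** a wrist view after letting go showed it lying flat, clear of the hinge line, the roof edge and the side walls. I could not see it again once the flap was shut.
- **Set-down force:** lowering the trowel onto the floor briefly reached 40 N at the wrist, through the fingers. I backed off before opening them.
- **Flap shut:** the bar stopped moving under about 45 N. A wrist view after release put it within about 1–2 mm of that stop, roughly 0.01 rad.
- **Bystanders:** the bottle still stands in the last picture. I kept clear of the pot and tray but did not measure any of the three again at the end.

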